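# Present a sample tube to the bench scanner

## Robot

A 6-joint arm with a two-finger parallel gripper is mounted at the origin on the work surface. World frame = base frame: x ahead of the robot, y to its left, z up, the work surface at z = 0. Lengths are in m, angles in degrees, forces in N, time in s.
With the tool pointing down it reaches from about 0.4 to 0.825 m from the base axis. Payload 7 kg.
Tool frame: the origin (TCP) lies between the finger pads; the fingertips stand 25 mm ahead of it and the grasp point (between the pads) lies 6 mm ahead of it; z points along the fingers, y is the line along which they close (so a half turn about z gives the same grasp; the last joint's range is limited). The gripper opens to 88 mm and grips with 3 to 60 N. Pads are 19 mm wide; open, the fingers measure 130 mm over their backs; the gripper's body (78 mm by 193 mm) begins 47 mm behind the grasp point.
Start: joints at [-57.061, 20.546, 0.682, 0, -70.136, -16.507], TCP at [0.191, -0.647, 0.252] pointing down, gripper open.
Joint ranges: [-176.03, 176.03], [-82.01, 121.73], [-58.28, 71.71], [-173.87, 95.51], [-174.79, -0.11], [-173.66, 173.66]. Speed limits (degrees/s): [136.94, 136.94, 172.46, 180, 180, 180].

## Interface

Orientations are given as [roll, pitch, yaw] about the fixed x, y, z axes, in that order (R = Rz(yaw) Ry(pitch) Rx(roll)).
In Python, from plant import ctrl gives the robot as it stands.
- The arm moves only by the shell command python3 drive.py, which reads ROWS from standard input. ROWS is a JSON list of rows, 1 to 8 of them, each an object with the fields dx, dy, dz (the shift in units of 5 mm), rz (a turn about the tool's z in degrees), aperture (the finger opening in m); a field left out counts as zero (the opening has to be given); each row is the pose to reach, as a shift and turn from the pose commanded when the command began, along the tool's axes at that moment; what a row does not reach only later rows make up. A row lasts 1/8 s, in which the tool goes at most 0.0625 m and 10.7 degrees, less where a joint would pass 70% of its speed; a pose out of reach is approached as far as the arm can. The fingers move at their own pace and stop on an object; the grip force is fixed at half the most. Time passes only in rows, so rows that do not move let the fingers close. It prints the time, the measured TCP pose, the force, the opening and the grip force at its end. Input that does not fit is refused with a message, and nothing moves.
- ctrl.get_obs(): the state, without advancing time (a new reading comes with each control period).
- ctrl.snapshot(name): name is "side" or "top"; returns a dict with "frame" (400x640x3 uint8, red, green, blue), "z_map" (400x640 float32, m along the optical axis (not along the pixel's ray), 0 where there is no reading), "fovy" (degrees; the focal length in pixels is half the picture's height over the tangent of half this angle, whatever the lens; pixels are square), "cx", "cy" (the principal point, pixels), "R" (3x3) and "t" (3): a world point X has camera coordinates R X + t. Camera axes: x right, y down, z forward; pixel columns grow to the right and rows downward; lengths in m; the calibration is good to about 2 mm. A picture is of the moment at which its call begins.
- ctrl.close_job(): hands the job in; it is judged then, once.
The state is a dict: "clock": time; "joint_pos": joint angles; "qvel": joint speeds; "tau": joint torques, N m; "tool_pos": TCP position; "orientation": TCP orientation; "force": force on the tool from outside, world axes, zero at the start; "moment": the same for the moment, N m; "opening": finger opening in m; "gripper_force": force on a finger pad.
Only numpy, scipy, OpenCV 4.12 (cv2) and the standard library are available. Lean on these libraries where they do the work, as an engineer would, in place of code of your own. Each camera call takes 0.05 s, during which the arm holds its last target. There are 200 camera calls.

## Task

Scan the purple-capped tube: lift it straight up out of the green rack until it is clear, then lay it over to level and hold it still with the middle of its label about 6 cm above the centre of the scanner's glass. Do not touch the scanner, and leave the other tubes and everything else where they are. Finish while still holding the tube there.

Things in the scene. Friction and masses are not known exactly. Their poses are not given: they have to be found in the camera images.
- tube_purple: The tube to scan, with the PURPLE push cap: clear, 13 mm diameter, 106 mm long, 18 g. Origin at the centre of its foot (bottom end), z from foot to cap. Stands upright and loose in the rack, foot 4 mm above the bench, so the cap spans heights 88 to 110 mm, clear above the rack top. The next tubes are 60 mm or more away along the rack (its y) and at most one row apart across it.
- tube_purple_label (a point): Middle of the purple tube's label, on the tube's axis, 46 mm from the foot; axes as the tube's. The white label wraps right round the tube from 18 to 76 mm; its black code bars are rings, so it reads from any side.
- tube_purple_cap (a point): Middle of the hard purple cap, on the tube's axis, 95 mm from the foot (49 mm from the label's middle): the place to grip; axes as the tube's. The cap is 17 mm in diameter, from 84 to 106 mm above the foot.
- tube_red: Red-capped tube, same size and form as the purple one, upright in the same rack, not to be disturbed. Origin at its foot, z up to the cap.
- tube_mint: Pale-green-capped tube, same size and form as the purple one, upright in the same rack, not to be disturbed. Origin at its foot, z up to the cap.
- tube_gold: Yellow-capped tube, same size and form as the purple one, upright in the same rack, not to be disturbed. Origin at its foot, z up to the cap.
- rack: Green tube rack fixed to the bench, 87 mm (its x) by 210 mm (its y), top at 72 mm: floor at 4 mm, grids at 36 to 40 and 68 to 72 mm, 4 x 10 square places of 15.5 mm at 20.5 mm pitch; tubes have 2.5 mm play and lift straight out. Origin: centre of underside; x across (away from the robot at yaw 0), y along, z up. It may stand left or right, the scanner on the other side.
- scanner: Black counter-top code scanner fixed to the bench, 135 mm (its x) by 115 mm (its y) by 73 mm high, flat top. A dark glass 84 by 70 mm with a star of red aiming lines lies in the middle of the top and looks straight up. Origin at the centre of its underside, z up.
- scanner_glass (a point): Centre of the scanner's glass, 72.5 mm above the bench; z points straight up out of the glass.
- specimen_cup: Bystander: white specimen cup with a yellow screw lid, 69 mm diameter, 70 mm high, beyond rack and scanner. Origin at the centre of its underside.
- label_roll: Bystander: roll of white labels standing on its flat end, 72 mm diameter, 40 mm high, beyond rack and scanner to the right. Origin at the centre of its underside.
- marker: Bystander: white marker pen with a blue cap lying on the bench beyond rack and scanner to the left, 132 mm long, 14 mm thick. Origin under its middle, x along the pen.

How it is judged (in metres and radians):
On the way:
1. the purple-capped tube is drawn straight up, clear of the rack, held by the fingers (height (world z) of tube_purple above 0.076 m and angle between tube_purple's own z axis and vertical below 0.35 rad and contact force between tube_purple and the fingers above 0.5 N), for 0.1 s.
At the end, for the whole second after the job is handed in: Gripper still holds the purple-capped tube at rest, level within 20 deg, label middle within 30 mm sideways of the glass centre and 30 to 110 mm above it, touching neither scanner nor rack; other tubes within 15 mm and 11 deg of upright, cup, roll and marker within 20 mm of where they were (angle between tube_purple's own z axis and vertical between 1.22 and 1.92 rad and horizontal distance between tube_purple_label and scanner_glass below 0.03 m and z of tube_purple_label in the frame of scanner_glass between 0.03 and 0.11 m and contact force between tube_purple and the fingers above 0.5 N and contact force between tube_purple and scanner below 0.05 N and contact force between tube_purple and rack below 0.05 N and linear speed of tube_purple below 0.02 m/s and angular speed of tube_purple below 0.2 rad/s and distance of each of tube_red, tube_mint, tube_gold from where it was at the start of the episode below 0.015 m and angle between each of tube_red, tube_mint, tube_gold's own z axis and vertical below 0.2 rad and distance of each of specimen_cup, label_roll, marker from where it was at the start of the episode below 0.02 m); the arm keeps its last pose, push and grip.
It fails at once if another tube was pulled out or knocked (distance of any of tube_red, tube_mint, tube_gold from where it was at the start of the episode above 0.015 m or angle between any of tube_red, tube_mint, tube_gold's own z axis and vertical above 0.2 rad).
It fails at once if the specimen cup, label roll or marker was shifted (distance of any of specimen_cup, label_roll, marker from where it was at the start of the episode above 0.02 m).
It fails at once if the scanner was struck by the tube or the hand (contact force between scanner and tube_purple above 1 N or contact force between scanner and the fingers above 1 N or contact force between scanner and the arm above 1 N).
It also fails if it takes over 35 s, if anything falls off the work surface, if the arm or the gripper's body presses on something with over 40 N, if the wrist force passes 120 N, or if a joint passes its speed limit or range.

## Working session

There is one attempt and no reset: what is moved stays moved. The work goes in short steps, Python scripts to look and compute and a shell command to move; the robot and the scene stay as the last step left them, time stands still between calls to the robot, and variables do not carry over. Pictures are saved under pics/ and viewed, at most 10 in all, crops included, and the job is handed in when it is done.

```bash
ls -la; mkdir -p pics; python3 - <<'E'
from plant import ctrl
import cv2
print(ctrl.get_obs())
for n in("top","side"):
    s=ctrl.snapshot(n); cv2.imwrite(f"pics/{n}0.png",s["frame"][:,:,::-1]); print(n,s["fovy"],s["cx"],s["cy"],s["R"],s["t"])
E
```

```text
total 20
drwxr-xr-x  3 agent agent 4096 Nov 27 05:34 .
drwxr-xr-x 23 root  root  4096 Nov 27 05:34 ..
-rw-r--r--  1 agent agent   61 Jan  1  1970 drive.py
drwxr-xr-x  2 agent agent 4096 Nov 27 05:34 pics
-rw-r--r--  1 agent agent   43 Jan  1  1970 plant.py
  5   7  61 drive.py
  3   7  43 plant.py
  8  14 104 total
{'clock': 0.0, 'joint_pos': array([-5.70640021e+01,  2.05921565e+01,  6.34050873e-01, -2.02229658e-02,
       -7.01360481e+01, -1.65078297e+01]), 'qvel': array([ 0.00034904, -0.04069053, -0.13396767, -0.03734622,  0.0311162 ,
        0.02555709]), 'tau': array([-6.73203385e-05, -5.82708943e+01,  2.93057066e+01,  6.99751899e+00,
        6.88341490e-03, -2.40185618e-04]), 'tool_pos': array([ 0.19076118, -0.64701735,  0.25061629]), 'orientation': array([ 1.79904325e+02, -8.52885328e-03, -1.63578712e+02]), 'force': array([ 0.30592659, -0.04057926,  1.00476615]), 'moment': array([-0.01828195, -0.01472274, -0.00011352]), 'gripper_force': 0.0, 'opening': 0.08702527302300395}
top 42.264027937914285 322.71087243403167 204.87207658766056 [[-0.03373034 -0.99942709  0.00278449]
 [-0.97329339  0.03221507 -0.22729313]
 [ 0.22707321 -0.0103768  -0.97382241]] [-3.14235900e-04  5.92759804e-01  1.08842103e+00]
side 43.758031861977116 324.02036676699015 200.4382538157778 [[-0.95893    -0.28288465  0.02072516]
 [-0.21908741  0.69229585 -0.68755157]
 [ 0.18014984 -0.66385445 -0.72583972]] [0.5598254  0.17849797 0.98765174]
```
View pics/top0.png

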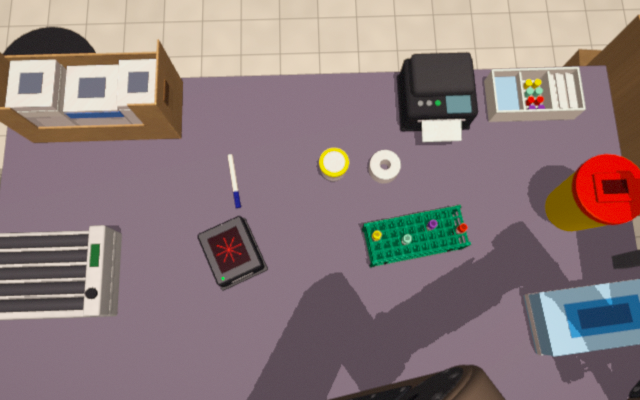

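View pics/side0.png

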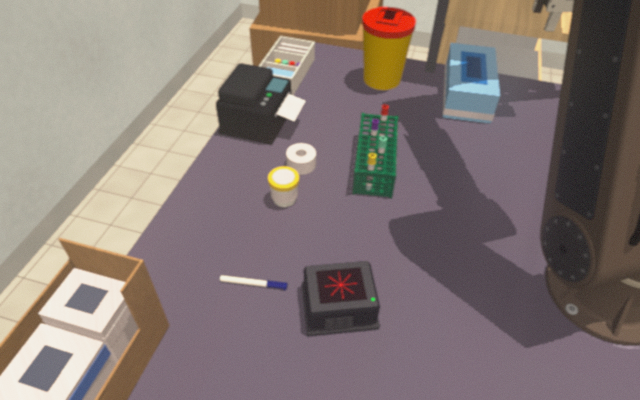

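The top view shows the rack at about (415,236) with the purple cap at (433,225), red at (462,228), mint at (407,239) and gold at (377,236). The scanner star is at (230,249). The side view shows the purple cap at (375,127) and the star at (341,285). I'll enlarge the rack and compute positions.

```bash
cat > h.py <<'E'
import numpy as np
from plant import ctrl
def ray(s,u,v,z):
    f=200/np.tan(np.radians(s["fovy"])/2)
    d=s["R"].T@np.array([(u-s["cx"])/f,(v-s["cy"])/f,1]); c=-s["R"].T@s["t"]
    return c+d*(z-c[2])/d[2]
def depth(s,u,v):
    f=200/np.tan(np.radians(s["fovy"])/2); z=s["z_map"][int(v),int(u)]
    return s["R"].T@(np.array([(u-s["cx"])/f,(v-s["cy"])/f,1])*z-s["t"])
def proj(s,X):
    f=200/np.tan(np.radians(s["fovy"])/2); p=s["R"]@np.array(X)+s["t"]
    return f*p[0]/p[2]+s["cx"],f*p[1]/p[2]+s["cy"]
E
python3 - <<'E'
from h import *
import cv2
for n,c,g in(("top",(433,225),(230,249)),("side",(375,127),(341,285))):
    s=ctrl.snapshot(n); hsv=cv2.cvtColor(s["frame"],cv2.COLOR_RGB2HSV)
    m=((hsv[...,0]>125)&(hsv[...,0]<155)&(hsv[...,1]>110)).astype(np.uint8)
    mm=np.zeros_like(m); mm[c[1]-14:c[1]+14,c[0]-14:c[0]+14]=1
    v,u=np.nonzero(m&mm); print(n,len(u),u.mean(),v.mean(),u.min(),u.max(),v.min(),v.max())
    print("cap mid(z.099)",ray(s,u.mean(),v.mean(),.099),"top",ray(s,u.mean(),v.mean(),.110),"depth",depth(s,u.mean(),v.mean()))
    print("glass",ray(s,*g,.0725),depth(s,*g))
    x0=370 if n=="top" else 330; y0=190 if n=="top" else 90
    if n=="top": 
        im=cv2.resize(s["frame"][195:275,355:475],None,fx=5,fy=5,interpolation=cv2.INTER_CUBIC)
        im2=cv2.resize(s["frame"][210:290,190:270],None,fx=5,fy=5,interpolation=cv2.INTER_CUBIC)
        cv2.imwrite("pics/rack.png",im[:,:,::-1]); cv2.imwrite("pics/scan.png",im2[:,:,::-1])
E
```

```text
top 61 431.91803278688525 223.91803278688525 428 436 220 228
cap mid(z.099) [ 0.53529295 -0.25381106  0.099     ] top [ 0.53322955 -0.25134437  0.11      ] depth [ 0.5328531  -0.25089435  0.11200684]
glass [0.49928725 0.18548207 0.0725    ] [0.49943359 0.18564919 0.07153131]
side 40 374.75 123.75 373 377 120 128
cap mid(z.099) [ 0.53512871 -0.25259083  0.099     ] top [ 0.53305977 -0.23836116  0.11      ] depth [ 0.53391327 -0.24423132  0.10546217]
glass [0.49696176 0.19153174 0.0725    ] [0.49652234 0.19374741 0.07585514]
```

View pics/rack.png

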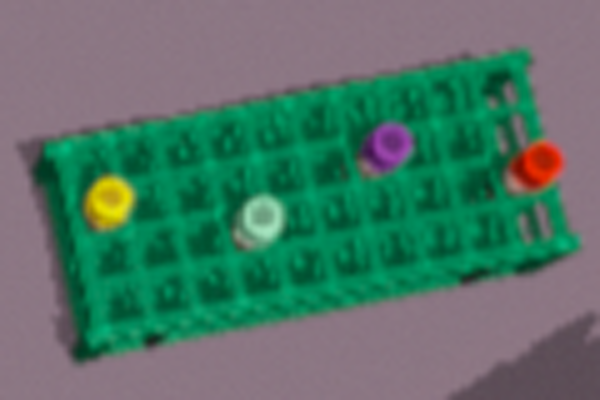

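View pics/scan.png

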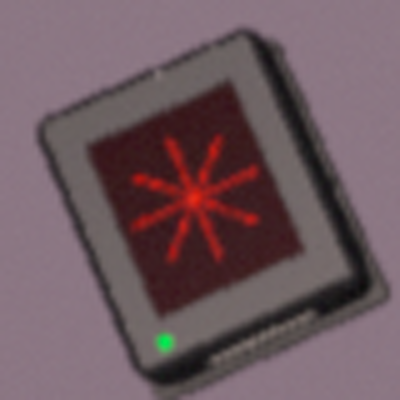

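Crop readings convert to full-frame pixels: purple cap (432.6,224.2), red (463,227.8), mint (407.4,238.8), gold (376.8,235), star centre (229,249.6). The rack's far edge runs from (364,225) to (461,206) and its near edge from (371,266) to (470,244).

Commands only turn the tool about its own z, so I'll tilt the tube by pivoting it in the grip. After the lift, the foot dips a few mm back into its hole. The hand then swings along an arc away from the robot, over the rack edge. Next I'll get the geometry.

```bash
python3 - <<'E'
from h import *
s=ctrl.snapshot("top")
P={k:ray(s,*p,z) for k,p,z in [("FL",(364,225),.072),("FR",(461,206),.072),("NL",(371,266),.072),("NR",(470,244),.072),("pur",(432.6,224.2),.108),("red",(463,227.8),.108),("mint",(407.4,238.8),.108),("gold",(376.8,235),.108),("glass",(229,249.6),.0725),("roll",(384,164),.04),("cup",(334,160),.07)]}
for k in P: print(k,P[k].round(4))
for a,b in(("FR","FL"),("NR","NL"),("FR","NR")): 
    d=P[b]-P[a]; print(a,b,np.linalg.norm(d),np.degrees(np.arctan2(-d[0],d[1])))
ps=np.radians(9)
for yaw in (8,9,10,11):
    c,sn=np.cos(np.radians(yaw)),np.sin(np.radians(yaw)); R=np.array([[c,sn],[-sn,c]])
    print(yaw,{k:(R@(P[k]-P["pur"])[:2]*1000).round(1) for k in("red","mint","gold","FR","FL","NL","NR")})
o=ctrl.get_obs(); d=np.array([.5345,-.253,.16])-np.array(o["tool_pos"])
y=np.radians(o["orientation"][2]); print("tool dx,dy",d[0]*np.cos(y)+d[1]*np.sin(y), d[0]*np.sin(y)-d[1]*np.cos(y),-d[2])
E
```

```text
FL [ 0.5429 -0.1097  0.072 ]
FR [ 0.5788 -0.328   0.072 ]
NL [ 0.452  -0.1202  0.072 ]
NR [ 0.4929 -0.3396  0.072 ]
pur [ 0.5329 -0.2532  0.108 ]
red [ 0.523  -0.3175  0.108 ]
mint [ 0.5032 -0.1971  0.108 ]
gold [ 0.5135 -0.1325  0.108 ]
glass [0.498  0.1877 0.0725]
roll [ 0.6922 -0.1668  0.04  ]
cup [ 0.6961 -0.0493  0.07  ]
FR FL 0.22125390015417956 9.327593447693411
NR NL 0.22326468788029624 10.544635746062493
FR NR 0.08667237284123135 97.7242622834347
8 {'red': array([-18.8, -62.3]), 'mint': array([-21.6,  59.7]), 'gold': array([ -2.4, 122.2]), 'FR': array([ 35. , -80.4]), 'FL': array([ 29.8, 140.7]), 'NL': array([-61.6, 143. ]), 'NR': array([-51.7, -80. ])}
9 {'red': array([-19.9, -61.9]), 'mint': array([-20.6,  60.1]), 'gold': array([ -0.3, 122.2]), 'FR': array([ 33.6, -81. ]), 'FL': array([ 32.3, 140.2]), 'NL': array([-59.1, 144.1]), 'NR': array([-53.1, -79.1])}
10 {'red': array([-21. , -61.6]), 'mint': array([-19.5,  60.5]), 'gold': array([  1.8, 122.2]), 'FR': array([ 32.1, -81.6]), 'FL': array([ 34.7, 139.6]), 'NL': array([-56.6, 145.1]), 'NR': array([-54.5, -78.2])}
11 {'red': array([-22.1, -61.2]), 'mint': array([-18.5,  60.8]), 'gold': array([  4. , 122.2]), 'FR': array([ 30.7, -82.2]), 'FL': array([ 37.2, 139. ]), 'NL': array([-54., 146.]), 'NR': array([-55.8, -77.2])}
tool dx,dy -0.441105800046977 0.2809480604723543 0.09114452304639944
```

Careful with the scale: shifts go in units of 5 mm. That gives: -0.05 m is -10, -0.42 m is -84.

```bash
echo '[{"dx": -10,"dy": 6.4,"rz": 2,"aperture": 0.05},{"dx": -21,"dy": 13.4,"rz": 4,"aperture": 0.05},{"dx": -32,"dy": 20.4,"rz": 7.2,"aperture": 0.05},{"dx": -43,"dy": 27.4,"rz": 7.2,"aperture": 0.05},{"dx": -54,"dy": 34.4,"rz": 7.2,"aperture": 0.05},{"dx": -65,"dy": 41.4,"rz": 7.2,"aperture": 0.05},{"dx": -76,"dy": 48.4,"rz": 7.2,"aperture": 0.05},{"dx": -84,"dy": 53.6,"rz": 7.2,"aperture": 0.05}]' | python3 drive.py; echo '[{"dx": -2,"dy": 1.2,"aperture": 0.05},{"dx": -2,"dy": 1.2,"dz": 4,"aperture": 0.05},{"dx": -2,"dy": 1.2,"dz": 8,"aperture": 0.05},{"dx": -2,"dy": 1.2,"dz": 8,"aperture": 0.05}]' | python3 drive.py
python3 - <<'E'
from h import *
o=ctrl.get_obs(); print(o["tool_pos"],o["orientation"],o["opening"]); d=np.array([.534,-.253,.105])-np.array(o["tool_pos"])
y=np.radians(o["orientation"][2]); print("tool dx,dy",d[0]*np.cos(y)+d[1]*np.sin(y), d[0]*np.sin(y)-d[1]*np.cos(y),-d[2])
E
```

```text
clock: 1.25
tool_pos: [0.5182, -0.2708, 0.2518]
orientation: [-180.0, 0.0, -170.8]
force: [1.5, -0.6, 0.2]
opening: 0.0501
gripper_force: 0.0
clock: 1.75
tool_pos: [0.5248, -0.2651, 0.2101]
orientation: [179.9, -0.2, -170.8]
force: [0.2, -0.7, -0.3]
opening: 0.05
gripper_force: 0.0
[ 0.52480372 -0.26514251  0.21013837] [ 1.79931691e+02 -1.71221691e-01 -1.70796279e+02] 0.05000692462165189
tool dx,dy -0.011020026873256454 0.010515288579782567 0.10513837384842369
```

```bash
echo '[{"dx": -2.2,"dy": 2.1,"aperture": 0.05},{"dx": -2.2,"dy": 2.1,"dz": 6,"aperture": 0.05},{"dx": -2.2,"dy": 2.1,"dz": 12,"aperture": 0.05},{"dx": -2.2,"dy": 2.1,"dz": 12,"aperture": 0.05},{"dx": -2.2,"dy": 2.1,"dz": 12,"aperture": 0.05}]' | python3 drive.py
python3 - <<'E'
from h import *
import cv2
o=ctrl.get_obs(); print(o["tool_pos"],o["orientation"])
s=ctrl.snapshot("side"); im=cv2.resize(s["frame"][50:200,290:490],None,fx=4,fy=4,interpolation=cv2.INTER_CUBIC)
cv2.imwrite("pics/pre.png",im[:,:,::-1])
E
```

```text
clock: 2.38
tool_pos: [0.5363, -0.2531, 0.1532]
orientation: [-179.9, 0.1, -170.7]
force: [0.5, 0.5, 0.4]
opening: 0.0496
gripper_force: 0.0
[ 0.53626407 -0.25309099  0.15322265] [-1.79937630e+02  9.44853203e-02 -1.70742061e+02]
```

View pics/pre.png

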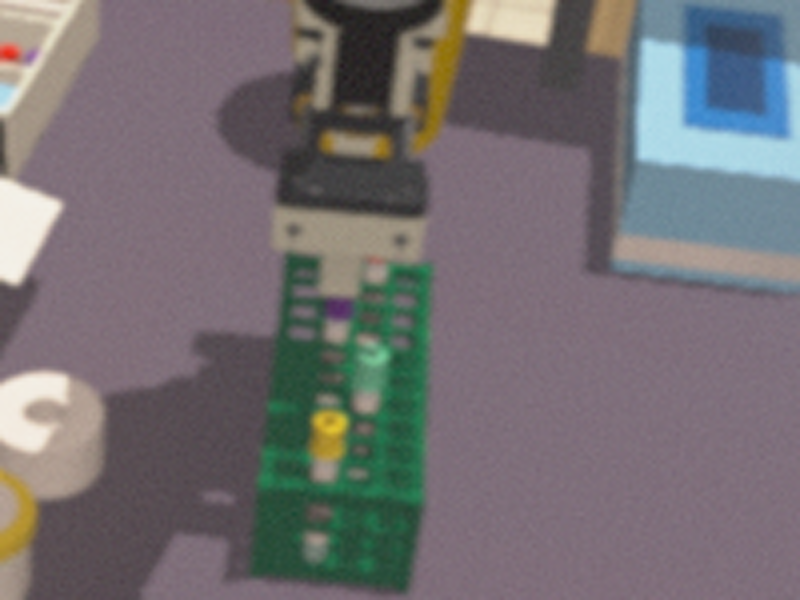

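The finger at crop (340,275) sits directly above the purple cap at (338,310), and mint and red are clear to either side. I'll descend and close.

```bash
echo '[{"dx": 0.2,"dz": 4,"aperture": 0.05},{"dx": 0.2,"dz": 8,"aperture": 0.05},{"dx": 0.2,"dz": 9.6,"aperture": 0.05},{"dx": 0.2,"dz": 9.6,"aperture": 0.05},{"dx": 0.2,"dz": 9.6,"aperture": 0.0},{"dx": 0.2,"dz": 9.6,"aperture": 0.0},{"dx": 0.2,"dz": 9.6,"aperture": 0.0},{"dx": 0.2,"dz": 9.6,"aperture": 0.0}]' | python3 drive.py
```

```text
clock: 3.42
tool_pos: [0.5342, -0.2531, 0.1038]
orientation: [-180.0, 0.0, -170.8]
force: [0.4, 0.0, 1.0]
opening: 0.016
gripper_force: 30.1
```

```bash
echo '[{"dz": -2.4,"aperture": 0.0},{"dz": -5.4,"aperture": 0.0},{"dz": -8.4,"aperture": 0.0},{"dz": -11.4,"aperture": 0.0},{"dz": -14.4,"aperture": 0.0},{"dz": -17,"aperture": 0.0},{"dz": -18,"aperture": 0.0},{"dz": -18,"aperture": 0.0}]' | python3 drive.py
python3 - <<'E'
from h import *
import cv2
o=ctrl.get_obs(); print(o["tool_pos"],o["orientation"],o["opening"])
s=ctrl.snapshot("side"); im=cv2.resize(s["frame"][30:180,290:490],None,fx=4,fy=4,interpolation=cv2.INTER_CUBIC)
cv2.imwrite("pics/lift.png",im[:,:,::-1])
E
```

```text
clock: 4.42
tool_pos: [0.5342, -0.253, 0.1937]
orientation: [180.0, 0.0, -170.8]
force: [-0.5, 0.5, -0.3]
opening: 0.0163
gripper_force: 30.0
[ 0.53417726 -0.25303947  0.19370244] [ 1.79998927e+02  1.65842443e-02 -1.70768975e+02] 0.016279362653939356
```

View pics/lift.png

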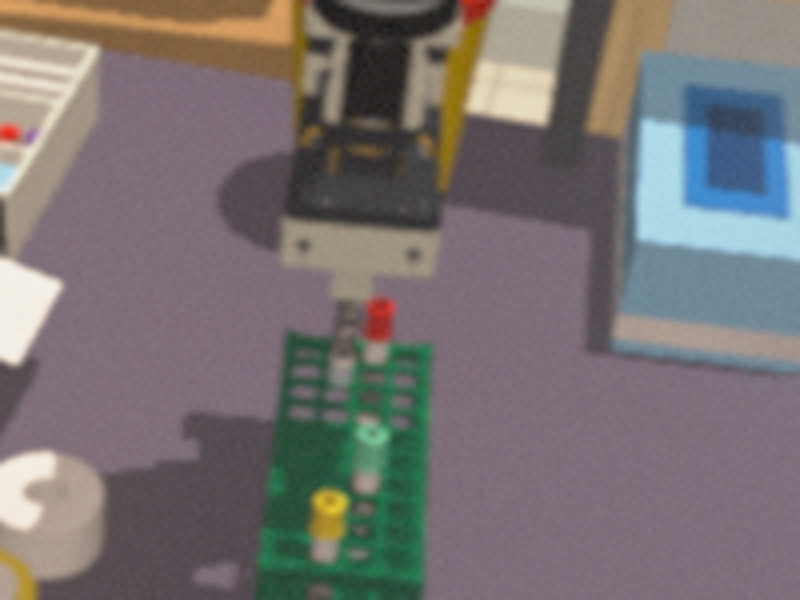

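The tube hangs upright in the fingers, with its foot at about crop (340,385) and clear of the rack. I'll dip the foot about 6 mm into the hole and start the arc. Tool −x points away from the robot, across the rack.

Converted, 0.028 m is 5.6, 0.02 m is 4.

```bash
echo '[{"dz": 2,"aperture": 0.0},{"dz": 4,"aperture": 0.0},{"dz": 5.6,"aperture": 0.0},{"dz": 5.6,"aperture": 0.0},{"dz": 5.6,"aperture": 0.0}]' | python3 drive.py; echo '[{"dx": -1.6,"aperture": 0.0},{"dx": -3.2,"aperture": 0.0},{"dx": -4.6,"dz": 0.26,"aperture": 0.0},{"dx": -6.2,"dz": 0.6,"aperture": 0.0},{"dx": -7.6,"dz": 1.1,"aperture": 0.0},{"dx": -9,"dz": 1.7,"aperture": 0.0},{"dx": -9,"dz": 1.7,"aperture": 0.0}]' | python3 drive.py
python3 - <<'E'
from h import *
import cv2
s=ctrl.snapshot("side"); im=cv2.resize(s["frame"][30:180,290:490],None,fx=4,fy=4,interpolation=cv2.INTER_CUBIC)
cv2.imwrite("pics/tilt.png",im[:,:,::-1])
E
```

```text
clock: 5.1
tool_pos: [0.5343, -0.2532, 0.1657]
orientation: [-180.0, 0.0, -170.8]
force: [0.6, -1.8, 0.6]
opening: 0.0163
gripper_force: 30.0
clock: 5.98
tool_pos: [0.5791, -0.2457, 0.1566]
orientation: [180.0, -0.0, -170.8]
force: [-1.2, -0.5, 2.1]
opening: 0.0162
gripper_force: 30.0
```

View pics/tilt.png

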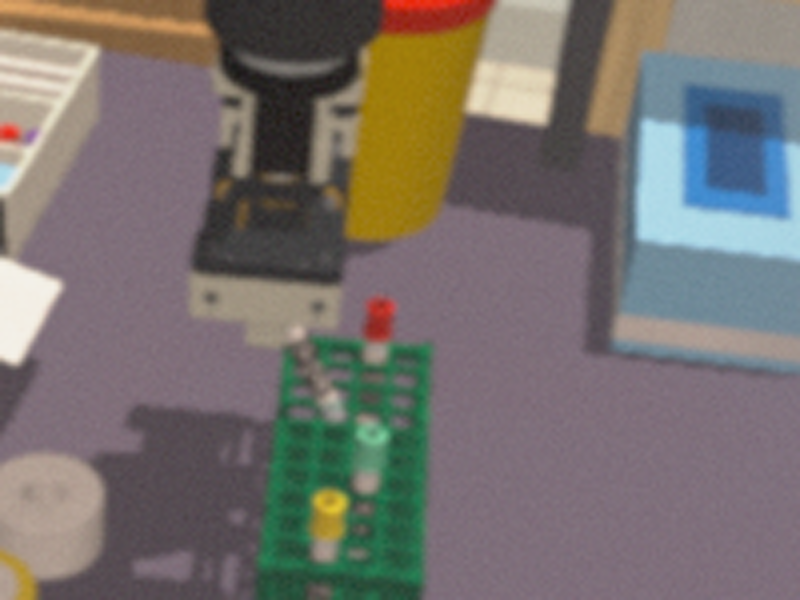

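The tube leans about 30° with its foot caught at (335,410), so the pivot works. I'll continue the arc down to level.

Converted, 0.056 m is 11.2, -0.046 m is -9.2.

```bash
echo '[{"dx": -2,"dz": 1,"aperture": 0.0},{"dx": -3.8,"dz": 2.3,"aperture": 0.0},{"dx": -5.4,"dz": 3.8,"aperture": 0.0},{"dx": -6.6,"dz": 5.4,"aperture": 0.0},{"dx": -7.8,"dz": 7.2,"aperture": 0.0},{"dx": -8.6,"dz": 9.2,"aperture": 0.0},{"dx": -9.2,"dz": 11.2,"aperture": 0.0},{"dx": -9.6,"dz": 13.2,"aperture": 0.0}]' | python3 drive.py; echo '[{"dz": 0.8,"aperture": 0.0},{"dz": 1.2,"aperture": 0.0},{"dz": 1.2,"aperture": 0.0}]' | python3 drive.py
python3 - <<'E'
from h import *
import cv2
s=ctrl.snapshot("side"); im=cv2.resize(s["frame"][30:180,270:470],None,fx=4,fy=4,interpolation=cv2.INTER_CUBIC)
cv2.imwrite("pics/level.png",im[:,:,::-1])
E
```

```text
clock: 7.02
tool_pos: [0.6262, -0.2381, 0.0904]
orientation: [-180.0, 0.0, -170.8]
force: [0.9, -0.1, 1.4]
opening: 0.0163
gripper_force: 30.0
clock: 7.4
tool_pos: [0.626, -0.2382, 0.0852]
orientation: [-180.0, 0.0, -170.8]
force: [0.7, 0.5, 1.1]
opening: 0.0159
gripper_force: 30.0
```

View pics/level.png

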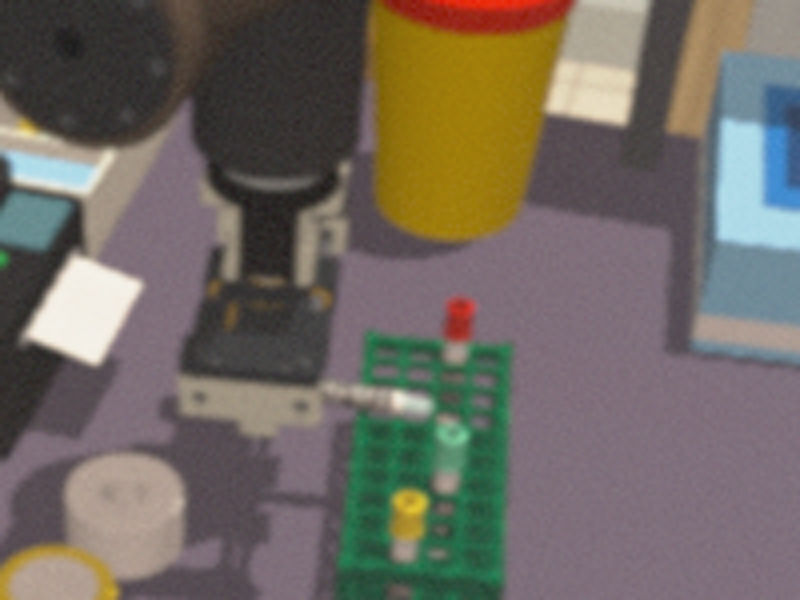

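The tube is level, its foot at (430,405) resting on the rack top, and the neighbours are undisturbed. I'll lift, carry to the scanner and lower.

```bash
echo '[{"dz": -3,"aperture": 0.0},{"dz": -8,"aperture": 0.0},{"dz": -14,"aperture": 0.0},{"dz": -20,"aperture": 0.0},{"dz": -24,"aperture": 0.0},{"dy": 3,"dz": -24,"aperture": 0.0},{"dy": 8,"dz": -24,"aperture": 0.0},{"dy": 14,"dz": -24,"aperture": 0.0}]' | python3 drive.py; echo '[{"dx": 0.2,"dy": 8,"aperture": 0.0},{"dx": 0.4,"dy": 16,"aperture": 0.0},{"dx": 0.6,"dy": 24,"aperture": 0.0},{"dx": 0.8,"dy": 32,"aperture": 0.0},{"dx": 1,"dy": 40,"aperture": 0.0},{"dx": 1.2,"dy": 48,"aperture": 0.0},{"dx": 1.4,"dy": 56,"aperture": 0.0},{"dx": 1.8,"dy": 63,"aperture": 0.0}]' | python3 drive.py; echo '[{"dx": 0.2,"dy": 6,"aperture": 0.0},{"dx": 0.2,"dy": 9.6,"aperture": 0.0},{"dx": 0.2,"dy": 11.2,"aperture": 0.0},{"dx": 0.2,"dy": 11.2,"dz": 3,"aperture": 0.0},{"dx": 0.2,"dy": 11.2,"dz": 7,"aperture": 0.0},{"dx": 0.2,"dy": 11.2,"dz": 11,"aperture": 0.0},{"dx": 0.2,"dy": 11.2,"dz": 12.8,"aperture": 0.0},{"dx": 0.2,"dy": 11.2,"dz": 12.8,"aperture": 0.0}]' | python3 drive.py
python3 - <<'E'
from h import *
import cv2
o=ctrl.get_obs(); print(o["tool_pos"],o["opening"])
p=np.array(o["tool_pos"]); y=np.radians(o["orientation"][2]); t=np.array([np.cos(y),np.sin(y),0]); g=p-[0,0,.006]
print("label est",g+.048*t)
for n,(x0,y0) in(("side",(260,180)),("top",(160,180))):
    s=ctrl.snapshot(n); print(n,"label px",np.array(proj(s,g+.048*t))-[x0,y0],"foot px",np.array(proj(s,g+.094*t))-[x0,y0])
    a=s["frame"][y0:y0+150,x0:x0+160]; (ims:=globals().setdefault("ims",[])).append(a)
im=cv2.resize(np.hstack(ims),None,fx=2.5,fy=2.5,interpolation=cv2.INTER_CUBIC); cv2.imwrite("pics/end.png",im[:,:,::-1])
E
```

```text
clock: 8.45
tool_pos: [0.6137, -0.168, 0.2045]
orientation: [180.0, -0.1, -170.8]
force: [-0.6, -0.0, -0.6]
opening: 0.016
gripper_force: 30.0
clock: 9.45
tool_pos: [0.5539, 0.142, 0.2047]
orientation: [180.0, -0.1, -170.7]
force: [-0.4, -0.1, -0.6]
opening: 0.0161
gripper_force: 30.0
clock: 10.45
tool_pos: [0.5451, 0.1946, 0.1401]
orientation: [-179.9, -0.1, -170.8]
force: [-0.0, -0.5, -0.1]
opening: 0.0156
gripper_force: 30.0
[0.54507466 0.19462912 0.14012755] 0.015550478086588564
label est [0.49769014 0.18696707 0.13412755]
side label px [82.91299247 82.51765388] foot px [109.63852384  85.60073361]
top label px [64.15242609 65.4878007 ] foot px [67.53522764 87.36802427]
```

View pics/end.png

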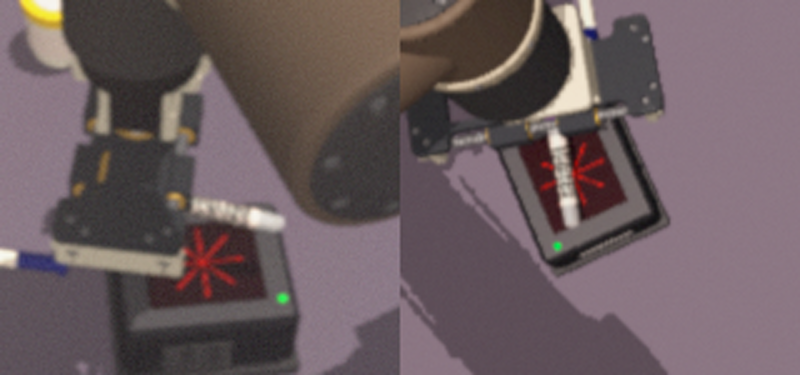

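Side view: the foot tip is at about (283,222), against (274,214) predicted for a perfectly level tube. Top view: the foot tip is at about (571,225), against (569,218). The tube is level to within a few degrees, its label is over the star, and nothing touches the scanner. I'll let it settle and hand in.

```bash
echo '[{"aperture": 0.0},{"aperture": 0.0},{"aperture": 0.0},{"aperture": 0.0}]' | python3 drive.py; python3 -c "
from plant import ctrl
print(ctrl.close_job())"
```

```text
clock: 11.05
tool_pos: [0.5453, 0.1956, 0.1412]
orientation: [180.0, 0.0, -170.8]
force: [-0.1, 0.4, 0.1]
opening: 0.0157
gripper_force: 30.0
the job is handed in; nothing more can be done
None
```

I handed the job in at 11 s with the purple tube gripped and level to within a few degrees, its label about 6 cm above the centre of the scanner glass; no verdict came back, and I saw no contact with the scanner and nothing else moved.

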